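# Hang the caddy and raise the telescopic rail

### The arm

A 6-joint arm with a two-finger parallel gripper is mounted at the origin on the work surface; the furniture and walls round the work are solid. World frame = base frame: x ahead of the robot, y to its left, z up, the work surface at z = 0. Lengths are in mm, angles in rad, forces in N, time in s.
With the tool pointing down it reaches from about 325 to 925 mm from the base axis. Payload 3.1 kg.
Tool frame: the origin (TCP) lies at the centre of the arm's flange, where the gripper is bolted on; the fingertips stand 173 mm ahead of it and the grasp point (between the pads) lies 155 mm ahead of it (tcp_to_grasp is the y of the grasp point in the tool frame, in mm); y points along the fingers, z is the direction in which the jaws open and shut, and the axes are right-handed (so a half turn about y gives the same grasp; the last joint's range is limited). The gripper opens to 85 mm and grips with 20 to 120 N. Pads are 22 mm wide; open, the fingers measure 114 mm over their backs; the gripper's body (76 mm by 85 mm) begins 54 mm behind the grasp point. The pads swing forward as they close: fully open they stand 13 mm farther back than shut.
Start: joints at [-1.427, 0.217, 1.613, -0, 1.311, -0.112], TCP at [158.158, -604.671, 404.7] pointing down, gripper open.
Joint ranges: [-2.75, 2.75], [-0.78, 2.1], [0.31, 2.55], [-1.13, 4.27], [0.13, 2.63], [-2.58, 2.58]. Speed limits (rad/s): [2.79, 2.79, 3.14, 3.14, 3.14, 3.14].

### API

Orientations are given as [roll, pitch, yaw] about the fixed x, y, z axes, in that order (R = Rz(yaw) Ry(pitch) Rx(roll)).
In Python, from workcell import sense, read_camera, camera_info, hand_in, regions_of, pinpoint, tcp_to_grasp gives the robot as it stands.
- The arm moves only by the tool servo_tool, never from a script. Its argument "motion" is one flat list of numbers, 7 for each row, row after row: the turn, a rotation vector about the tool's x, y, z in rad, then the shift along the tool's x, y, z in units of 25 mm (1.0 is 25 mm), then the closure in counts, from 0 (fully open) to 255 (shut). A call has 1 to 5 rows; each row shifts and turns the commanded pose from where the row before left it, along the tool's axes as they then stand; what a row does not reach is not made up. A row lasts 1/8 s, in which the tool goes at most 62.5 mm and 10.7 degrees, less where a joint would pass 70% of its speed; a pose out of reach is approached as far as the arm can. A call is refused whole if a number of a shift passes 1 or a number of a turn 0.188, either way. A call with a gripper value outside its range is refused whole. The fingers move at their own pace and stop on an object; "squeeze" is the grip in N (left out, the last holds). Time passes only in rows, so rows that do not move let the fingers close. It gives the time, the measured TCP pose, the force and the opening at its end, in the units of the state.
- sense(): the state, without advancing time (a new reading comes with each control period).
- read_camera(name): name is "side" or "top" or "wrist"; returns (picture, depth): 384x512x3 uint8, blue, green, red; 384x512 float32, mm along the optical axis (not along the pixel's ray), 0 where there is no reading.
- camera_info(name): a dict with "fx", "fy", "cx", "cy" (pixels), "k1" (the pictures are not rectified: a ray, as slopes to the right and down, at radius r is drawn at 1 + k1 r^2 times it, then the intrinsics apply), "rvec" (rotation vector, rad) and "tvec" (3), from world to camera coordinates, as OpenCV has them. Camera axes: x right, y down, z forward; pixel columns grow to the right and rows downward; lengths in mm; the calibration is good to about 2 mm. A picture is of the moment at which its call begins: read the wrist's pose just before it. camera_info takes no time and is no camera call; for the wrist camera it gives the pose at the moment of the call.
- hand_in(): hands the job in, once; it reports no verdict.
Trained networks look in the newest picture that a camera, given by its name, has taken for a name from the list of things; names that differ only in an ending like _2 or _b are one class to them, and where a whole thing is asked for, a point or a joint stands for the part that bears it (a point fixed in the world has none). Each returns a list of dicts, best first, with "score" (0 to 1); they miss things now and then, are a little off and sometimes report something else, mostly with a low value. They report only what shows in the picture. A call takes as long as a camera call.
- regions_of(camera, target): "mask" (384x512 bool, what is visible of it) and "xy" ([column, row] in pixels, amid what is visible of it).
- pinpoint(camera, target): "xy" ([column, row] in pixels: a listed point, or the origin of a listed thing).
The state is a dict: "t": time; "joint_pos": joint angles; "qd": joint speeds; "joint_efforts": joint torques, N m; "ee_pos": TCP position; "tcp_rot": TCP orientation; "wrist_force": force on the tool from outside, world axes, zero at the start; "wrist_torque": the same for the moment, N m; "finger_gap": finger opening in mm.
Only numpy, scipy, OpenCV 4.12 (cv2) and the standard library are available. Lean on these libraries where they do the work, as an engineer would, in place of code of your own. Each camera call takes 0.05 s, during which the arm holds its last target.

### The job

Hook the white caddy onto the stand's horizontal rail between the red band and the rail's free end, then slide it along the rail, without lifting it off, until its hook sits on the red band with red showing on both sides, and let go of it. Then grip the stand's black handgrip so that its orange button is squeezed in, pull the rail up past the first stop to the second, final stop, and finish still holding it there with the button squeezed. Leave the garlic, jar, tin and cup where they are.

Things in the scene. Friction and masses are not known exactly. Their poses are not given: they have to be found in the camera images.
- stand: Telescopic rail stand, fixed to the table, placed and turned anew each time. Origin: centre of the underside of its round foot (112 mm across, 24 mm high); z up along the mast, y along the rail, its free end pointing to -y, x level across the rail, away from the robot. Fixed outer tube 30 mm across, with a 35 mm collar at 111 to 125 mm height.
- rail_end (a point): Tip of the rail's free end, on its centre line (axes as the stand's), 174 mm from the mast axis, 175 mm above the table with the mast down. The rail is a level steel bar 10 mm in diameter, bare from 25 to 168 mm from the mast axis; the last 6 mm are a black cap 16 mm in diameter. It rises with the handgrip and does not turn.
- handgrip (a point): Centre of the black handgrip on top of the mast, on the mast axis (axes as the stand's), 219 mm above the table with the mast down: an upright bar 26 x 26 mm, from 29 mm below to 32 mm above this point, above the rail's black end block. The orange button on its -x side stands 6 mm proud: 32 mm over both along x, 27 mm when squeezed.
- button (a joint): Travel of the orange button (16 mm wide, 32 mm high, centred at the handgrip's centre height): 0 out, 0.005 m fully in, towards +x. A spring resists with 2 N at first, 5 N fully in, and pushes it out when let go. A catch keeps the mast down until the button is in by about 4 mm.
- section2 (a joint): Rise of the thin upper section, which carries handgrip and rail, out of the thick section: 0 down, 0.05 m at its end, the first stop. It comes up first, with a pull of about 6 N with the caddy hung, and sinks back if let go.
- section1 (a joint): Rise of the thick section out of the outer tube: 0 down, 0.05 m at its end. It follows once the upper section is at its end; the pull grows to about 13 N. Its end is the second, final stop, where the handgrip is 100 mm above its start and the pull rises steeply.
- mark (a point): Centre of the red band, 34 mm long, on the rail's centre line (axes as the stand's), 64 to 96 mm from the mast axis, set anew each time. It is paint-thin, does not hinder the hook, and rises with the rail.
- caddy_tab (a point): Centre of the wooden grip tab on top of the caddy, 10 mm thick (x), 22 mm wide (y), 52 mm high, its top 23 mm above this point; 146 mm above the caddy's underside. The tab stands over the hook; the top of the hook's roof is 32 mm below this point.
- caddy_hook (a point): Point under the hook's roof (a shallow upside-down V across the rail), 32 mm below the tab's centre, 114 mm above the underside, where the top of the rail bears (axes as the caddy's: y along the rail when hung). Hung, it lies about 5 mm above the rail's centre line and the caddy hangs upright.
- caddy_lip (a point): Bottom of the hook's short front lip (at x = 9 to 13 mm), 54 mm below the tab's centre. The hook is an upside-down U, 18 mm wide inside, 14 mm wide along y. Between the lip and the box's top (106 mm below the tab's centre) is a window 52 mm high, open to +x: the rail, lying along y, comes in there from the +x side, then the caddy is lowered.
- caddy: White hanging caddy, about 0.15 kg, standing upright. Origin: middle of its underside, x towards the hook's lip. An open two-compartment box 60 x 50 x 40 mm high (x from -29 to 32 mm), from whose middle wall a strap 14 mm wide rises at x = -13 to -9 mm to the hook and the tab.
- garlic_1: Garlic bulb, about 56 mm, left of the work; a bystander.
- jar_1: Glass jar with dark lid, 65 mm across, 86 mm high; a bystander.
- tin_1: Tin, 75 mm across, 58 mm high, right of the work; a bystander.
- cup_00: White cup, 66 mm across, 63 mm high, behind on the right; a bystander.

How it is judged:
By the outcome, as a careful person would: the job done as asked, in the order asked, and still so for the second after the job is handed in, while the arm keeps its last pose, push and grip.
It also fails if it takes over 67 s, if anything falls off the work surface, if the arm or the gripper's body presses on something with over 40 N, if the wrist force passes 120 N, or if a joint passes its speed limit or range.

## Working session

There is one attempt and no reset: what is moved stays moved. The work goes in short steps, Python scripts to look and compute and a tool call to move; the robot and the scene stay as the last step left them, time stands still between calls to the robot, and variables do not carry over. Pictures are saved under pics/ and viewed, and the job is handed in when it is done.

Besides the shell and the picture viewer there is one more tool, called by a JSON object that holds its "method" and its "body". servo_tool: Moves the arm, as the interface text tells. Its arguments: {"type":"object","properties":{"motion":{"type":"array"},"squeeze":{"type":"number"}},"required":["motion"]}

```bash
ls; mkdir -p pics; python3 - <<'E'
from workcell import *
import cv2
print(sense()); print(tcp_to_grasp)
for n in("side","top","wrist"):
    p,d=read_camera(n); cv2.imwrite(f"pics/{n}0.png",p); print(n,camera_info(n))
E
```

```text
pics
{'t': 0.0, 'joint_pos': array([-1.42717585e+00,  2.17778740e-01,  1.61494099e+00,  6.92130399e-06,
        1.31131670e+00, -1.12213240e-01]), 'qd': array([ 3.32362791e-03, -7.51742663e-04,  2.12714003e-05,  1.31349711e-04,
       -1.62431267e-03, -1.23843907e-03]), 'joint_efforts': array([ 1.19210930e-03, -3.96840298e+01, -3.03852046e+01,  4.63246909e-05,
        9.81557008e-03,  7.28364995e-06]), 'ee_pos': array([ 158.11346519, -604.25043459,  403.34894294]), 'tcp_rot': array([-1.57322399e+00,  2.80292216e-04, -2.88576106e+00]), 'wrist_force': array([ 0.66198697,  0.23396214, -0.07269809]), 'wrist_torque': array([ 0.00465287,  0.023921  , -0.00669129]), 'finger_gap': 85.59557801537908}
154.70000000000002
side {'fx': 367.8608546982803, 'fy': 367.8608546982803, 'cx': 257.1955816367842, 'cy': 187.92069594340208, 'k1': -0.0684924098598908, 'rvec': array([ 1.90258758, -0.38767171,  0.27882306]), 'tvec': array([-456.57377118,  201.3365385 , 1211.33499942])}
top {'fx': 395.72493090040086, 'fy': 395.72493090040086, 'cx': 260.02150448131215, 'cy': 181.1451357735448, 'k1': -0.09652398371280364, 'rvec': array([ 2.14129754, -2.09309737,  0.19684914]), 'tvec': array([ -43.42825697,  497.4532518 , 1213.09151742])}
wrist {'fx': 325.1327943589319, 'fy': 325.1327943589319, 'cx': 258.816345980325, 'cy': 197.17411353715437, 'k1': -0.045595498061292435, 'rvec': array([-2.2993035 ,  1.77498752,  0.25886462]), 'tvec': array([-624.95266745,  -37.24777557,  379.90182057])}
```

View pics/side0.png

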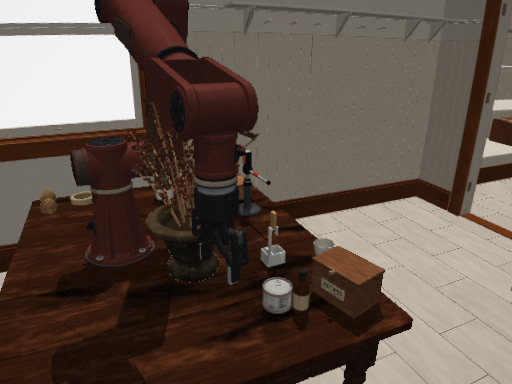

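View pics/top0.png

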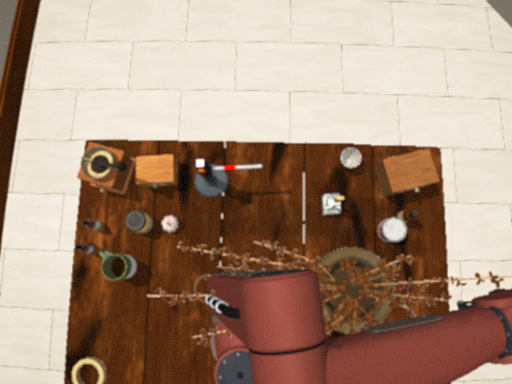

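View pics/wrist0.png

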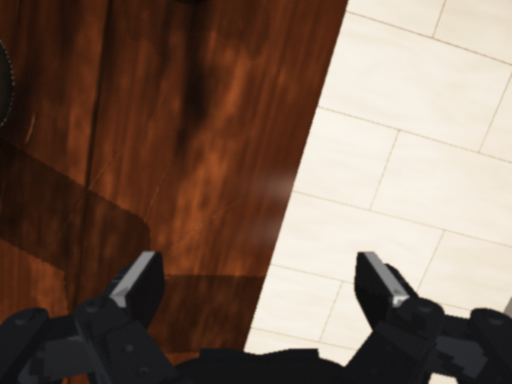

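```bash
cat > h.py <<'E'
from workcell import *
import numpy as np, cv2
from scipy.spatial.transform import Rotation as Ro
def cam(n):
    c=camera_info(n);K=np.array([[c['fx'],0,c['cx']],[0,c['fy'],c['cy']],[0,0,1]])
    R=cv2.Rodrigues(np.array(c['rvec']))[0];t=np.array(c['tvec']).ravel()
    return K,np.array([c['k1'],0,0,0.]),R,t
def ray(C,uv):
    K,D,R,t=C
    n=cv2.undistortPoints(np.array(uv,float).reshape(-1,1,2),K,D,None,None,None,(3,100,1e-9)) if False else cv2.undistortPoints(np.array(uv,float).reshape(-1,1,2),K,D)
    n=np.c_[n.reshape(-1,2),np.ones(len(n))]
    return n@R, -R.T@t, n
def deproj(C,uv,dep):
    d,o,n=ray(C,uv); return o+d*np.asarray(dep).reshape(-1,1)
def atz(C,uv,z):
    d,o,n=ray(C,uv); return o+d*((z-o[2])/d[:,2])[:,None]
def proj(C,P):
    K,D,R,t=C
    return cv2.projectPoints(np.array(P,float).reshape(-1,1,3),cv2.Rodrigues(R)[0],t,K,D)[0].reshape(-1,2)
def tri(obs):
    A=np.zeros((3,3));b=np.zeros(3)
    for C,uv in obs:
        d,o,_=ray(C,uv);d=d[0]/np.linalg.norm(d[0]);M=np.eye(3)-np.outer(d,d);A+=M;b+=M@o
    p=np.linalg.solve(A,b)
    return p,[np.round(proj(C,p)[0]-np.array(uv),1) for C,uv in obs]
E
python3 - <<'E'
from h import *
pics={};C={}
hs={'rail_end':175,'handgrip':219,'mark':175,'stand':0,'caddy':0,'caddy_tab':146,'caddy_hook':114,'caddy_lip':92}
for n in("top","side"):
    pics[n]=read_camera(n);C[n]=cam(n)
obs={}
for tg in hs:
  for n in C:
    r=pinpoint(n,tg)
    print(tg,n,[(np.round(q['xy'],1),round(q['score'],2)) for q in r[:2]], [np.round(atz(C[n],q['xy'],hs[tg])[0]) for q in r[:1]])
    if r: obs.setdefault(tg,[]).append((C[n],r[0]['xy']))
  if len(obs.get(tg,[]))==2: print('   tri',*tri(obs[tg]))
for tg in ['garlic_1','jar_1','tin_1','cup_00']:
    r=pinpoint("top",tg)
    if r: print(tg, np.round(atz(C["top"],r[0]['xy'],0)[0]))
print(sense()['t'])
for n,(x,y,w,h) in {'side':(190,130,120,150),'top':(180,130,200,110)}.items():
    p=pics[n][0][y:y+h,x:x+w]; cv2.imwrite(f"pics/{n}z.png",cv2.resize(p,None,fx=4,fy=4,interpolation=cv2.INTER_CUBIC))
E
```

```text
rail_end top [(array([262.8, 168.1]), 0.85)] [array([512., -40., 175.])]
rail_end side [(array([268.1, 182.6]), 0.75)] [array([521., -39., 175.])]
   tri [515.68495513 -41.76624683 175.65681258] [array([ 0.5, -1.3]), array([-1.1,  0.2])]
handgrip top [(array([200.7, 160.9]), 0.77)] [array([519., 133., 219.])]
handgrip side [(array([248.1, 157.6]), 0.64)] [array([518., 144., 219.])]
   tri [515.95027272 132.66203018 222.5563252 ] [array([-0.2,  0.7]), array([ 0.5, -0.1])]
mark top [(array([228.7, 168. ]), 0.38)] [array([510.,  58., 175.])]
mark side [] []
stand top [(array([210., 183.]), 0.59)] [array([498., 134.,   0.])]
stand side [(array([246.7, 210. ]), 0.82)] [array([507., 131.,   0.])]
   tri [502.3580991  132.61847592  -0.55509539] [array([ 0.5, -1.3]), array([-1.1,  0.2])]
caddy top [(array([327.5, 205.6]), 0.92)] [array([ 431., -255.,    0.])]
caddy side [(array([271.2, 259.1]), 0.88)] [array([ 437., -251.,    0.])]
   tri [ 432.68014741 -255.01128465    3.1681367 ] [array([ 0.2, -0.7]), array([-0.7,  0.1])]
caddy_tab top [(array([336.8, 198.9]), 0.74)] [array([ 431., -258.,  146.])]
caddy_tab side [(array([275.4, 218.3]), 0.72), (array([269.4, 181.3]), 0.57)] [array([ 443., -261.,  146.])]
   tri [ 436.90808712 -260.41284386  145.66132163] [array([ 0.7, -1.8]), array([-1.9,  0.4])]
caddy_hook top [(array([334.7, 199.4]), 0.79)] [array([ 435., -258.,  114.])]
caddy_hook side [] []
caddy_lip top [(array([335.6, 198.4]), 0.77)] [array([ 441., -265.,   92.])]
caddy_lip side [(array([274.7, 235.7]), 0.92)] [array([ 438., -268.,   92.])]
   tri [ 440.91497392 -264.79832916   89.80652558] [array([-0.1,  0.2]), array([ 0.2, -0. ])]
garlic_1 [359. 250.   0.]
jar_1 [356. 361.   0.]
tin_1 [ 356. -458.    0.]
cup_00 [ 570. -322.    0.]
1.25
```

```bash
sleep 0
```

```text
(no output)
```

View pics/sidez.png

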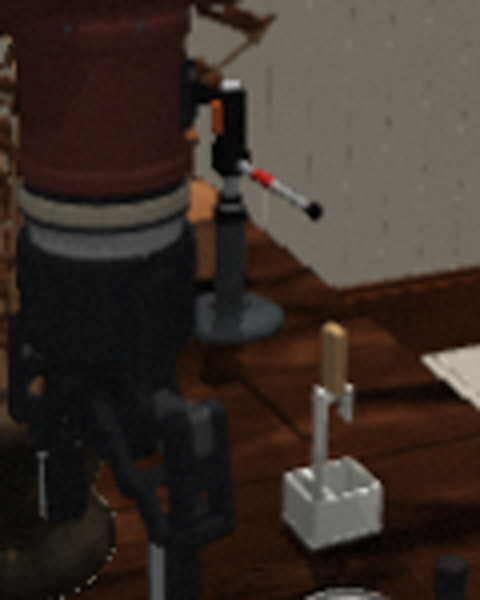

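View pics/topz.png

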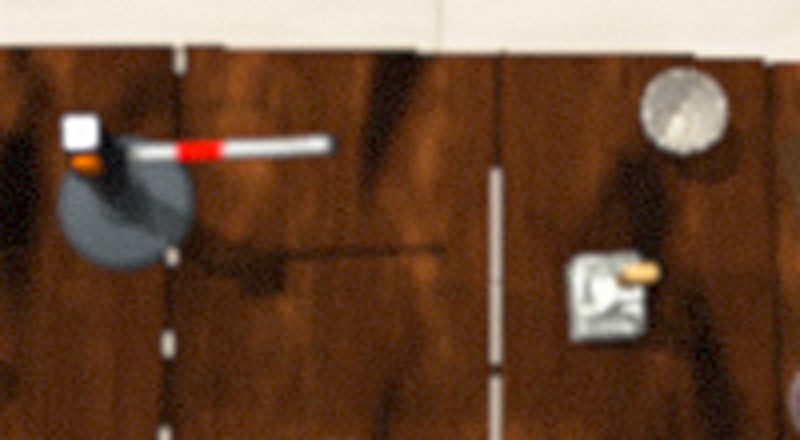

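```bash
python3 - <<'E'
from h import *
P=[]
for n in("top","side"):
    p,d=read_camera(n);C=cam(n)
    v,u=np.mgrid[0:384:2,0:512:2];uv=np.c_[u.ravel(),v.ravel()];dd=d[uv[:,1],uv[:,0]]
    m=dd>0;X=deproj(C,uv[m],dd[m]);P.append(X)
    bins=50;H={}
    for x in X:
        if 8<x[2]<900 and -100<x[0]<750 and -700<x[1]<500:
            k=(int(x[0]//50)*50,int(x[1]//50)*50);H.setdefault(k,[]).append(x[2])
    print(n,'rows x, cols y from 450 to -700')
    for xx in range(700,-150,-50):
        print(f"{xx:5}",' '.join(f"{int(np.max(H[(xx,yy)])) if (xx,yy) in H else 0:4}" for yy in range(450,-750,-50)))
E
```

```text
top rows x, cols y from 450 to -700
  700    0    0    0    0    0    0    0    0    0    0    0    0    0    0    0    0    0    0    0    0    0    0    0    0
  650    0    0    0    0    0    0    0    0    0    0    0    0    0    0    0    0    0    0    0    0    0    0    0    0
  600    0    0    8    0    0    0    0    0    0    0    0    0    0    0    0   62   63    0    0    0    0  100    8    0
  550  146  145  118   76   76   70    0   13    0    0    0    0    0    0    0   63   63   66  108  108  108  109    0    0
  500  164  170  212   76   76   75   17  253  182  182  185    0    0    0    0    0    0    0  110  109  110  108    0    0
  450  146  146  210   74   79   70   18  252   17    0    0    0    0    0   42   38    0    0  108  108  107  108    0    0
  400    0    0    0    0    0    0    0    0    0    0    0    0    0    0   42  168    0    0    9  119  119    0    0    0
  350   76    8   88   88   55   50    0    0    0    0    0    0    0    0    0    0    0    0   57  120  119    0    0    0
  300   95    0   88   90   42   40    0    0    0    0 
[... 2556 characters left out ...]
  360  463  742  383  368  691  676  662  642  626  600  588  575  350
  100    0    0    0    0    0    0    0    0  372  517  502  472  740  733  731  712  688  669  645  626  604  593  581  549
   50    0    0    0    0    0    0    0    0  380  354  364  397  377  730  729  712  687  669  641  613  604  593  570    0
    0    0    0    0    0    0    0    0    0    0  368  368  741  739  733  716    0    0    0    0    0    0    0    0    0
  -50    0    0    0    0    0    0    0    0    0  368  368  363   17    0    0    0    0    0    0    0    0    0    0    0
 -100   28   28    0    0    0    0    0    0    0  363  364  335    0    0    0    0    0    0    0    0    0    0    0    0
```

```bash
python3 - <<'E'
from h import *
p,d=read_camera("top");C=cam("top");print("cam", -C[2].T@C[3])
for n in ['top','side']:
  C=cam(n);p,d=read_camera(n)
  q=p[200:384,256:512] if n=='top' else p[60:300,60:260]
  cv2.imwrite(f"pics/tw_{n}.png",cv2.resize(q,None,fx=3 if n=='top' else 2.5,fy=3 if n=='top' else 2.5,interpolation=cv2.INTER_CUBIC))
C=cam('top');p,d=read_camera('top')
pts=[(u,v) for v in range(250,330,1) for u in range(200,512,1)]
dd=np.array([d[v,u] for u,v in pts]);X=deproj(C,pts,dd)
for (u,v),x,q in zip(pts,X,dd):
    if q>0 and x[2]>200 and x[0]>215 and u%4==0: print((u,v),x.round(),end=' ')
E
```

```text
cam [ 257.44526137  -43.51393441 1285.59918162]
(200, 250) [271.  91. 421.] (204, 250) [271.  84. 408.] (212, 250) [272.  65. 419.] (216, 250) [272.  57. 409.] (220, 250) [272.  49. 404.] (224, 250) [273.  40. 407.] (276, 250) [277. -78. 303.] (280, 250) [277. -87. 314.] (284, 250) [278. -98. 289.] (292, 250) [ 279. -119.  282.] (296, 250) [ 279. -128.  286.] (336, 250) [ 282. -243.  209.] (340, 250) [ 283. -253.  211.] (344, 250) [ 283. -264.  212.] (348, 250) [ 283. -275.  211.] (352, 250) [ 283. -286.  212.] (356, 250) [ 283. -296.  213.] (360, 250) [ 283. -307.  215.] (364, 250) [ 284. -319.  210.] (208, 251) [269.  75. 407.] (212, 251) [270.  65. 420.] (220, 251) [270.  49. 409.] (276, 251) [275. -78. 304.] (280, 251) [275. -87. 308.] (284, 251) [276. -98. 292.] (292, 251) [ 276. -118.  286.] (296, 251) [ 276. -128.  288.] (332, 251) [ 280. -232.  205.] (336, 251) [ 280. -243.  208.] (340, 251) [ 280. -253.  212.] (344, 251) [ 280. -264.  213.] (348, 251) [ 280. -274.  213.] (352, 251) [ 280. -285.  212.] (356, 251) [ 281. -296.  216.] (360, 251) [ 281. -306.  217.] (364, 251) [
[... 28228 characters left out ...]
[216. -47. 787.] (268, 292) [217. -52. 790.] (272, 292) [217. -57. 792.] (276, 292) [217. -62. 790.] (280, 292) [217. -66. 790.] (284, 292) [217. -71. 791.] (288, 292) [217. -76. 792.] (292, 292) [217. -81. 787.] (296, 292) [217. -86. 787.] (300, 292) [217. -91. 785.] (304, 292) [217. -96. 784.] (308, 292) [ 217. -102.  779.] (312, 292) [ 216. -108.  772.] (316, 292) [ 216. -114.  766.] (268, 293) [215. -52. 790.] (272, 293) [215. -57. 790.] (276, 293) [216. -62. 791.] (280, 293) [216. -66. 790.] (284, 293) [216. -71. 792.] (288, 293) [216. -76. 790.] (292, 293) [216. -81. 791.] (296, 293) [216. -86. 787.] (300, 293) [216. -91. 786.] (304, 293) [216. -97. 782.] (308, 293) [ 215. -102.  779.]
```

View pics/tw_top.png

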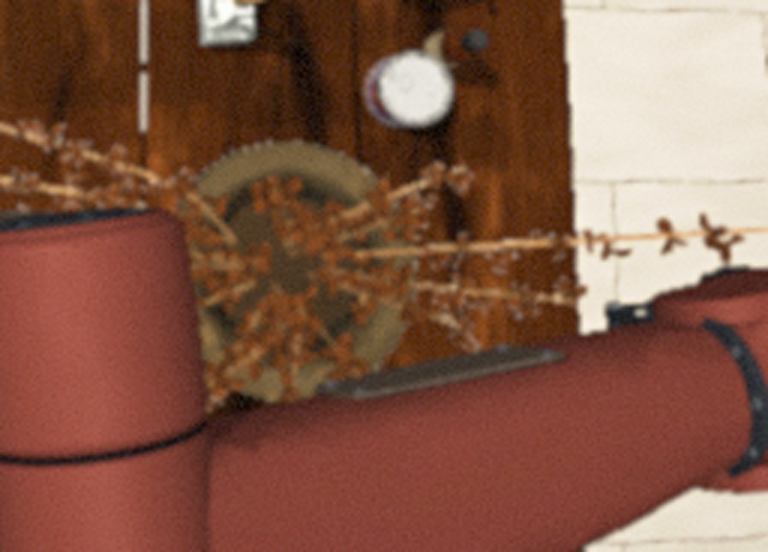

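View pics/tw_side.png

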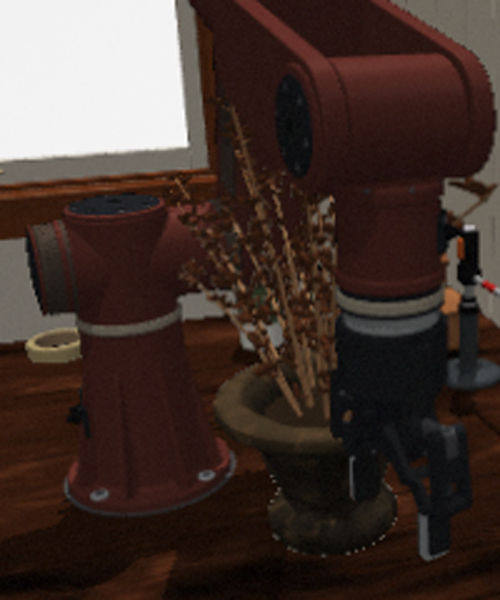

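```bash
python3 - <<'E'
from h import *
C=cam('side')
print(proj(C,[[220,-510,428],[220,-570,460],[220,-620,485],[220,-660,500],[220,-290,215]]).round())
s=sense();R=Ro.from_euler('xyz',s['tcp_rot']).as_matrix();print(R.round(3),s['t'])
E
cat /dev/null
```

```text
[[231. 156.]
 [243. 147.]
 [254. 139.]
 [264. 135.]
 [205. 213.]]
[[-0.967 -0.     0.253]
 [-0.253  0.    -0.967]
 [ 0.    -1.    -0.   ]] 1.55
```

{"method": "servo_tool", "body": {"motion": [0,0,0,0,-1,0,0,0,0,0,0,-1,0,0,0,0,0,0,-1,0,0,0,0,0,0,-1,0,0,0,0,0,0,-1,0,0], "squeeze": 40}}

```text
t: 2.17
ee_pos: [158.2, -604.6, 530.5]
tcp_rot: [-1.571, -0.0, -2.886]
wrist_force: [-0.2, -0.6, -0.5]
finger_gap: 85.4
```

{"method": "servo_tool", "body": {"motion": [0,0,0,0,-1,0,0,0,0,0,0,-1,0,0,0,0,0,0,-1,0,0,0,0,0,0,-1,0,0,0,0,0,0,-1,0,0]}}

```text
t: 2.8
ee_pos: [158.2, -604.6, 655.5]
tcp_rot: [-1.571, 0.0, -2.886]
wrist_force: [1.0, -0.1, -0.3]
finger_gap: 85.3
```

```bash
cat > plan.py <<'E'
from h import *
import sys
def rows(wps,grip,start=None,step=1.0,vmax=1.0):
    """wps: list of (x,y,z,psi_deg); prints rows in tool axes"""
    s=sense();p=np.array(s['ee_pos']);R=Ro.from_euler('xyz',s['tcp_rot']).as_matrix()
    psi=np.arctan2(R[1,2],R[0,2])
    if start is not None: p=np.array(start[:3],float);psi=np.radians(start[3])
    out=[]
    for w in wps:
        tp=np.array(w[:3],float);tpsi=np.radians(w[3])
        for _ in range(60):
            d=tp-p;dpsi=tpsi-psi
            if np.linalg.norm(d)<.3 and abs(dpsi)<.003: break
            c,sn=np.cos(psi),np.sin(psi)
            T=np.array([[sn,0,c],[-c,0,sn],[0,-1,0]])
            l=T.T@d/25; k=max(1,np.abs(l).max()/vmax,abs(dpsi)/.185)
            l=np.round(l/k,2); r=np.round(-dpsi/k,3)
            out.append([0,r,0,*l,grip]); p=p+T@l*25; psi=psi-r
    for i in range(0,len(out),5):
        print('['+', '.join(f"{v:g}" for r in out[i:i+5] for v in r)+']')
    print('end',p.round(1),np.degrees(psi).round(2),len(out),'rows')
E
python3 - <<'E'
from plan import *
s=sense();print(s['joint_pos'].round(2))
K,D,R,t=cam('wrist');o=-R.T@t;Rt=Ro.from_euler('xyz',s['tcp_rot']).as_matrix()
print('cam in tool',Rt.T@(o-s['ee_pos']),'axis',Rt.T@R[2])
rows([(165,-600,680,-75),(330,-470,660,-30),(420,-330,480,0)],0)
E
```

```text
[-1.43  0.14  1.25  0.    1.76 -0.11]
cam in tool [-71.57280453  30.12404019   1.16393784] axis [ 2.83098875e-01  9.59090660e-01 -3.64078192e-04]
[0, -0.006, 0, -0.31, -0.98, -0.11, 0, 0, -0.102, 0, -1, 0.1, -0.43, 0, 0, -0.098, 0, -1, 0.1, -0.31, 0, 0, -0.095, 0, -1, 0.1, -0.21, 0, 0, -0.094, 0, -1, 0.1, -0.11, 0]
[0, -0.094, 0, -1, 0.09, -0.02, 0, 0, -0.094, 0, -1, 0.1, 0.08, 0, 0, -0.095, 0, -1, 0.1, 0.17, 0, 0, -0.096, 0, -1, 0.09, 0.28, 0, 0, -0.017, 0, -0.17, 0.02, 0.06, 0]
[0, -0.073, 0, -0.92, 1, 0.04, 0, 0, -0.073, 0, -0.92, 1, 0.11, 0, 0, -0.073, 0, -0.91, 1, 0.18, 0, 0, -0.073, 0, -0.89, 1, 0.24, 0, 0, -0.072, 0, -0.87, 1, 0.31, 0]
[0, -0.073, 0, -0.85, 1, 0.37, 0, 0, -0.072, 0, -0.82, 1, 0.44, 0, 0, -0.015, 0, -0.15, 0.2, 0.1, 0]
end [ 420.1 -330.1  480. ] 0.0 18 rows
```

{"method": "servo_tool", "body": {"motion": [0,0,0,-0.3,-1,-0.1,0,0,-0.1,0,-1,0.1,-0.43,0,0,-0.1,0,-1,0.1,-0.31,0,0,-0.095,0,-1,0.1,-0.21,0,0,-0.094,0,-1,0.1,-0.11,0]}}

```text
t: 3.42
ee_pos: [247.6, -535.9, 669.7]
tcp_rot: [-1.571, -0.0, -2.494]
wrist_force: [0.2, -0.1, 0.4]
finger_gap: 85.5
```

{"method": "servo_tool", "body": {"motion": [0,-0.094,0,-1,0.09,-0.02,0,0,-0.094,0,-1,0.1,0.08,0,0,-0.095,0,-1,0.1,0.17,0,0,-0.096,0,-1,0.09,0.28,0,0,-0.02,0,-0.17,0.02,0.06,0]}}

```text
t: 4.05
ee_pos: [331.4, -470.6, 659.7]
tcp_rot: [-1.571, -0.0, -2.096]
wrist_force: [-0.1, 0.1, -0.1]
finger_gap: 85.3
```

{"method": "servo_tool", "body": {"motion": [0,-0.073,0,-0.92,1,0.04,0,0,-0.073,0,-0.92,1,0.11,0,0,-0.073,0,-0.91,1,0.18,0,0,-0.073,0,-0.89,1,0.24,0,0,-0.072,0,-0.87,1,0.31,0]}}

```text
t: 4.68
ee_pos: [393.0, -374.5, 534.0]
tcp_rot: [-1.571, -0.001, -1.734]
wrist_force: [0.3, -0.1, 0.1]
finger_gap: 85.2
```

{"method": "servo_tool", "body": {"motion": [0,-0.073,0,-0.85,1,0.37,0,0,-0.072,0,-0.82,1,0.44,0,0,-0.015,0,-0.15,0.2,0.1,0]}}

```text
t: 5.05
ee_pos: [420.9, -331.2, 477.6]
tcp_rot: [-1.574, 0.002, -1.574]
wrist_force: [-0.1, -0.1, -0.9]
finger_gap: 85.5
```

Now measure caddy and stand with all cameras.

```bash
cat > meas.py <<'E'
from h import *
import sys
def go(tag,tgs,cams=("top","side","wrist"),save=True):
    C={};obs={}
    for n in cams:
        C[n]=cam(n);p,d=read_camera(n)
        if save: cv2.imwrite(f"pics/{n}_{tag}.png",p)
        for t in tgs:
            r=pinpoint(n,t)
            if r and r[0]['score']>.3:
                obs.setdefault(t,[]).append((C[n],r[0]['xy'])); print(t,n,np.round(r[0]['xy'],1),round(r[0]['score'],2))
    for t in obs:
        if len(obs[t])>1:
            p,e=tri(obs[t]);print(t,p.round(1),[tuple(x) for x in e])
    print(sense()['t']); return C
E
python3 -c "
from meas import *
go('a',['caddy','caddy_tab','caddy_hook','caddy_lip','mark','rail_end','handgrip'])"
```

```text
caddy top [329.9 208.4] 0.72
caddy_tab top [337.6 197. ] 0.76
caddy_hook top [331.9 200.2] 0.84
caddy_lip top [335.6 196.4] 0.74
mark top [231.  164.9] 0.53
rail_end top [264.2 166.5] 0.65
handgrip top [202.8 161.6] 0.66
caddy side [271.5 260.9] 0.62
caddy_tab side [272.9 217.9] 0.93
caddy_hook side [268.2 225.9] 0.7
caddy_lip side [276.8 234.9] 0.77
rail_end side [265.4 180.5] 0.85
handgrip side [248.3 155. ] 0.7
caddy wrist [269.  105.9] 0.57
caddy_tab wrist [272.5 105.9] 0.93
caddy_hook wrist [272.7 105.9] 0.58
caddy_lip wrist [281.8 103.5] 0.77
caddy [ 429.4 -264.6    1.9] [(np.float64(0.7), np.float64(-2.3)), (np.float64(-0.7), np.float64(0.4)), (np.float64(-4.1), np.float64(-1.5))]
caddy_tab [ 434.7 -262.1  149.2] [(np.float64(0.8), np.float64(0.7)), (np.float64(0.2), np.float64(0.1)), (np.float64(1.5), np.float64(-3.0))]
caddy_hook [ 430.  -255.1  119.5] [(np.float64(2.3), np.float64(0.5)), (np.float64(2.3), np.float64(0.3)), (np.float64(-4.9), np.float64(-10.5))]
caddy_lip [ 446.9 -264.1   91.1] [(np.float64(-0.3), np.float64(0.2)), (np.float64(-0.2), np.float64(-0.1)), (np.float64(1.1), np.float64(1.1))]
rail_end [511.5 -43.3 186.1] [(np.float64(-0.4), np.float64(0.9)), (np.float64(0.8), np.float64(-0.2))]
handgrip [512.1 124.3 235.4] [(np.float64(-0.1), np.float64(0.2)), (np.float64(0.2), np.float64(-0.0))]
6.25
```

View pics/wrist_a.png

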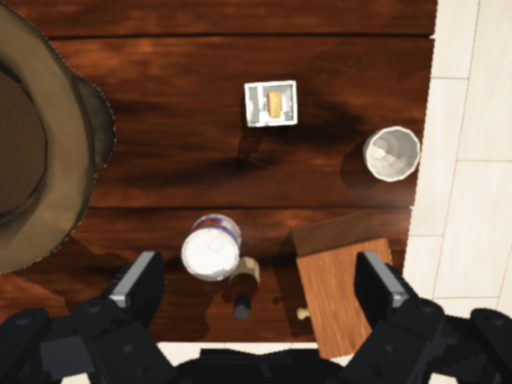

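View pics/side_a.png

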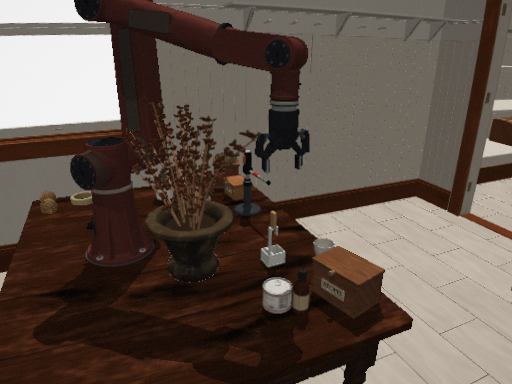

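```bash
python3 - <<'E'
from h import *
def cloud(n,box,p,d,C):
    x0,y0,x1,y1=box
    v,u=np.mgrid[y0:y1,x0:x1];uv=np.c_[u.ravel(),v.ravel()];dd=d[uv[:,1],uv[:,0]];m=dd>0
    return uv[m],deproj(C,uv[m],dd[m]),p[uv[m][:,1],uv[m][:,0]].astype(int)
C=cam('wrist');p,d=read_camera('wrist')
uv,X,c=cloud('wrist',(235,70,310,140),p,d,C)
white=(c.min(1)>110)&(X[:,2]>20)&(X[:,2]<60)
r=cv2.minAreaRect(X[white][:,:2].astype(np.float32));print('box rim',r,white.sum(),X[white][:,2].mean())
tab=X[:,2]>150;print('tab top',tab.sum(),X[tab].mean(0),X[tab].min(0),X[tab].max(0))
if tab.sum()>3:print(cv2.minAreaRect(X[tab][:,:2].astype(np.float32)))
cv2.imwrite('pics/wz.png',cv2.resize(p[70:140,230:320],None,fx=7,fy=7,interpolation=cv2.INTER_CUBIC))
for n,b in(('top',(190,145,280,185)),('side',(235,140,285,200))):
    C=cam(n);p,d=read_camera(n);uv,X,c=cloud(n,b,p,d,C)
    m=(X[:,2]>165)&(X[:,2]<190)&(X[:,1]<105)&(X[:,0]>490)&(X[:,0]<530)
    x,y=X[m][:,0],X[m][:,1];f=np.polyfit(y,x,1);print(n,'rail x=',f,'z',np.median(X[m][:,2]),'y',y.min(),y.max(),m.sum(), 'resid',np.std(x-np.polyval(f,y)))
    red=m&(c[:,2]>140)&(c[:,1]<70)&(c[:,0]<70)
    if red.sum():print('red',red.sum(),X[red].mean(0),X[red].min(0),X[red].max(0))
    g=(X[:,2]>235)&(X[:,2]<262)&(X[:,0]>480)&(X[:,0]<540);print('grip top',g.sum(),X[g].mean(0),X[g].min(0),X[g].max(0))
print(sense()['t'])
E
```

```text
box rim ((435.55706787109375, -263.2573547363281), (60.34073257446289, 50.585628509521484), 3.358192205429077) 651 38.16055285489162
tab top 340 [ 433.86064254 -263.46953937  168.92678189] [ 428.89671933 -274.37295348  151.14421524] [ 439.10591429 -252.48529791  171.66439589]
((433.98553466796875, -263.4266052246094), (10.041790008544922, 21.918031692504883), 0.5630372166633606)
top rail x= [-7.19251166e-02  5.14236482e+02] z 178.50454322856854 y -43.817294090502884 104.98321473071215 197 resid 3.1829570523135016
red 38 [510.54104827  55.90110637 179.17638437] [505.4978612   41.94352202 174.20807294] [516.19009486  68.72358249 185.66346876]
grip top 99 [503.83158173 128.29845648 247.33419022] [489.01500272 115.72917931 235.26149131] [518.0518907  141.37488743 255.57484481]
side rail x= [-8.27365205e-02  5.16827437e+02] z 179.92385052468882 y -44.36364133386587 104.42299000919706 75 resid 3.062376247263222
red 6 [511.83688548  51.81845471 180.79820913] [509.81450716  40.66096843 179.56590111] [513.82959175  63.09970743 182.37789221]
grip top 42 [506.86012833 121.60909419 244.9926262 ] [491.51207761 113.26957481 235.20100807] [521.69109555 138.57468914 254.01365981]
6.4
```

View pics/wz.png

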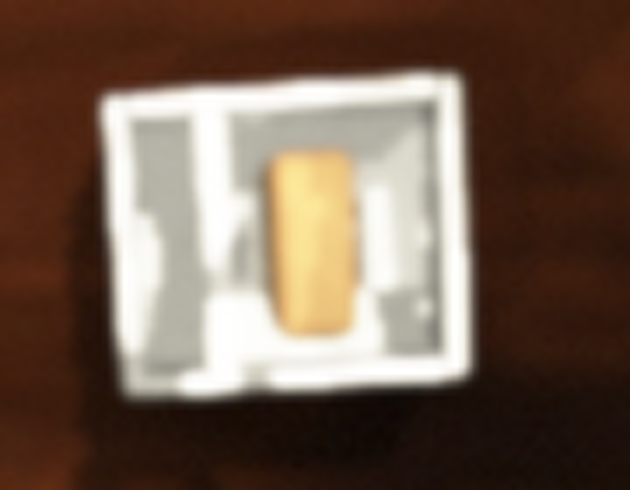

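```bash
python3 -c "
from plan import *
rows([(434,-263.5,420,3.4),(434,-263.5,301,3.4)],0)"
```

```text
[0, -0.023, 0, -1, 0.87, 0.18, 0, 0, -0.023, 0, -1, 0.88, 0.21, 0, 0, -0.016, 0, -0.72, 0.64, 0.17, 0, 0, -0, 0, -0, 1, 0, 0, 0, -0, 0, -0, 1, 0, 0]
[0, -0, 0, -0, 1, 0, 0, 0, -0, 0, -0, 1, 0, 0, 0, -0, 0, -0, 0.76, 0, 0]
end [ 434.  -263.6  301. ] 3.38 8 rows
```

{"method": "servo_tool", "body": {"motion": [0,-0.023,0,-1,0.87,0.18,0,0,-0.023,0,-1,0.88,0.21,0,0,-0.016,0,-0.72,0.64,0.17,0,0,0,0,0,1,0,0,0,0,0,0,1,0,0]}}

```text
t: 7.02
ee_pos: [434.3, -263.2, 369.6]
tcp_rot: [-1.57, -0.001, -1.511]
wrist_force: [0.3, -0.7, -0.7]
finger_gap: 85.7
```

{"method": "servo_tool", "body": {"motion": [0,0,0,0,1,0,0,0,0,0,0,1,0,0,0,0,0,0,0.76,0,0]}}

```text
t: 7.4
ee_pos: [433.9, -263.3, 299.8]
tcp_rot: [-1.571, 0.0, -1.511]
wrist_force: [-0.8, -0.6, -0.9]
finger_gap: 85.8
```

```bash
python3 - <<'E'
from h import *
s=sense();print(s['ee_pos'],s['tcp_rot'])
p,d=read_camera('wrist');cv2.imwrite('pics/w1.png',p)
E
```

```text
[ 433.94063093 -263.33589208  299.84091094] [-1.57129892e+00  1.87941045e-04 -1.51147074e+00]
```

View pics/w1.png

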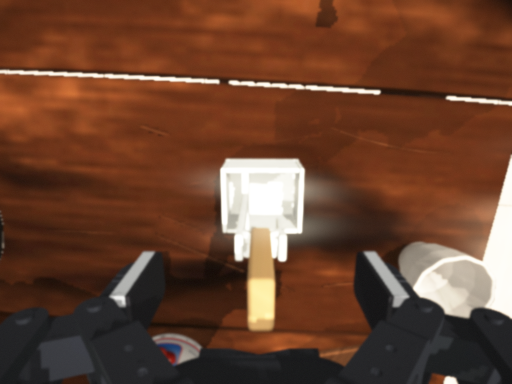

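{"method": "servo_tool", "body": {"motion": [0,0,0,0,0,0,255,0,0,0,0,0,0,255,0,0,0,0,0,0,255,0,0,0,0,0,0,255,0,0,0,0,0,0,255], "squeeze": 60}}

```text
t: 8.07
ee_pos: [434.3, -263.8, 301.8]
tcp_rot: [-1.569, -0.001, -1.512]
wrist_force: [1.5, 1.1, 3.4]
finger_gap: 9.3
```

```bash
python3 -c "
from plan import *
rows([(434,-263.5,345,3.4),(455,-150,411,4.2),(462,0,411,4.2)],255)"
```

```text
[0, -0, 0, -0.01, -1, -0.01, 255, 0, -0, 0, -0, -0.73, -0, 255, 0, -0.003, 0, -1, -0.59, 0.25, 255, 0, -0.003, 0, -1, -0.59, 0.25, 255, 0, -0.003, 0, -1, -0.59, 0.25, 255]
[0, -0.004, 0, -1, -0.59, 0.25, 255, 0, -0.001, 0, -0.48, -0.28, 0.13, 255, 0, -0, 0, -1, 0, 0.12, 255, 0, -0, 0, -1, 0, 0.12, 255, 0, -0, 0, -1, 0, 0.12, 255]
[0, -0, 0, -1, 0, 0.12, 255, 0, -0, 0, -1, 0, 0.12, 255, 0, -0, 0, -0.96, 0, 0.11, 255]
end [ 4.619e+02 -1.000e-01  4.110e+02] 4.18 13 rows
```

{"method": "servo_tool", "body": {"motion": [0,0,0,0,-0.73,0,255,0,0,0,0,-1,0,255,0,-0.003,0,-1,-0.59,0.25,255,0,-0.003,0,-1,-0.59,0.25,255,0,-0.003,0,-1,-0.59,0.25,255]}}

```text
t: 8.7
ee_pos: [447.9, -186.8, 389.8]
tcp_rot: [-1.571, -0.0, -1.503]
wrist_force: [0.8, 0.0, -1.6]
finger_gap: 9.2
```

{"method": "servo_tool", "body": {"motion": [0,-0.004,0,-1,-0.59,0.25,255,0,-0.001,0,-0.48,-0.28,0.13,255,0,0,0,-1,0,0.12,255,0,0,0,-1,0,0.12,255,0,0,0,-1,0,0.12,255]}}

```text
t: 9.32
ee_pos: [458.3, -74.0, 410.2]
tcp_rot: [-1.571, -0.0, -1.498]
wrist_force: [-0.7, 0.4, -2.1]
finger_gap: 9.5
```

{"method": "servo_tool", "body": {"motion": [0,0,0,-1,0,0.12,255,0,0,0,-1,0,0.12,255,0,0,0,-0.96,0,0.11,255,0,0,0,0,0,0,255]}}

```text
t: 9.82
ee_pos: [461.6, 0.7, 410.1]
tcp_rot: [-1.571, -0.0, -1.496]
wrist_force: [-1.0, 0.0, -0.5]
finger_gap: 9.4
```

```bash
python3 -c "
from meas import *
print(sense())
go('b',['caddy_tab','caddy_hook','caddy_lip','mark','rail_end','handgrip'])"
```

```text
{'t': 9.825, 'joint_pos': array([-1.50567783e-01, -1.47544977e-01,  1.97838444e+00, -3.45361454e-04,
        1.31132661e+00, -2.25725300e-01]), 'qd': array([-0.03108914,  0.00192688, -0.0035679 , -0.02407512, -0.00365472,
       -0.01332106]), 'joint_efforts': array([ 7.29007982e-01, -2.48496652e+01, -3.11316133e+01,  1.83324404e-01,
        3.00763710e-02,  8.12416524e-02]), 'ee_pos': array([461.60206435,   0.72434778, 410.12914027]), 'tcp_rot': array([-1.57142991e+00, -1.96941748e-04, -1.49555004e+00]), 'wrist_force': array([-1.01734137,  0.04727863, -0.51288536]), 'wrist_torque': array([ 0.00779769, -0.07569962, -0.01447454]), 'finger_gap': 9.378389890357585}
caddy_tab top [245.2 177.8] 0.5
caddy_hook top [244.5 184.9] 0.59
caddy_lip top [243.8 183.2] 0.58
handgrip top [200.2 164. ] 0.59
caddy_tab side [250.1 158. ] 0.72
caddy_hook side [247.  167.7] 0.55
caddy_lip side [251.6 177.2] 0.76
rail_end side [269.7 182.5] 0.67
handgrip side [245.4 165.8] 0.68
caddy_tab wrist [260.1 274.4] 0.77
caddy_hook wrist [259.3 244.7] 0.57
caddy_lip wrist [279.  226.5] 0.87
mark wrist [350. 139.] 0.91
rail_end wrist [337.9 277.6] 0.81
caddy_tab [465.2   3.1 260.9] [(np.float64(0.8), np.float64(-0.0)), (np.float64(-1.1), np.float64(-0.1)), (np.float64(8.0), np.float64(-1.3))]
caddy_hook [457.2   4.2 226.5] [(np.float64(1.5), np.float64(-1.8)), (np.float64(-0.1), np.float64(-0.3)), (np.float64(-8.4), np.float64(-8.5))]
caddy_lip [470.8   3.7 190.2] [(np.float64(3.1), np.float64(-2.4)), (np.float64(-1.2), np.float64(-0.6)), (np.float64(-4.8), np.float64(-11.4))]
handgrip [511.6 140.4 188. ] [(np.float64(-0.7), np.float64(1.9)), (np.float64(1.4), np.float64(-0.3))]
rail_end [522.8 -45.5 176.4] [(np.float64(-0.4), np.float64(0.2)), (np.float64(2.3), np.float64(1.2))]
10.875
```

View pics/wrist_b.png

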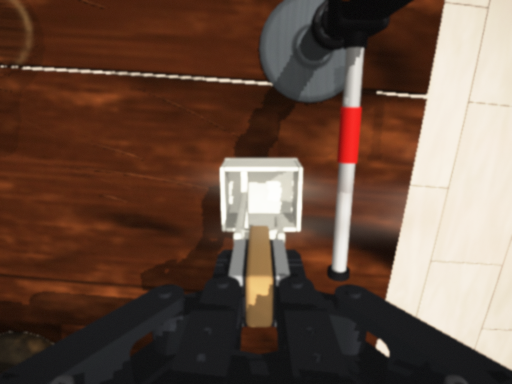

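View pics/side_b.png

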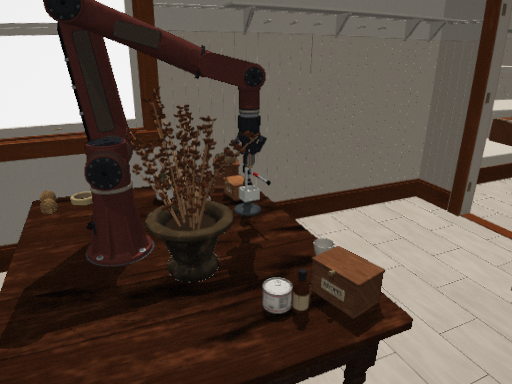

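View pics/top_b.png

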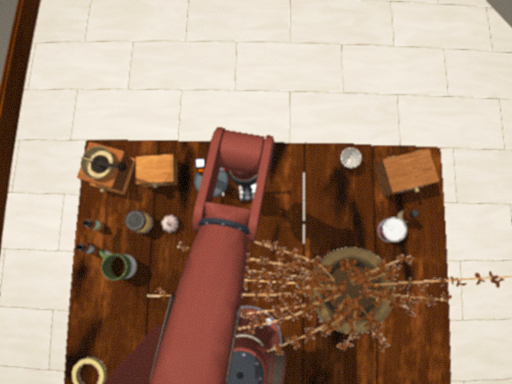

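```bash
cat > rail.py <<'E'
from h import *
def rail(p,d,C,box,save=None):
    x0,y0,x1,y1=box
    v,u=np.mgrid[y0:y1,x0:x1];uv=np.c_[u.ravel(),v.ravel()];dd=d[uv[:,1],uv[:,0]];m=dd>0
    X=deproj(C,uv[m],dd[m]);c=p[uv[m][:,1],uv[m][:,0]].astype(int)
    k=(X[:,2]>165)&(X[:,2]<190)&(c[:,2]>120)
    x,y=X[k][:,0],X[k][:,1];f=np.polyfit(y,x,1);r=x-np.polyval(f,y)
    k2=k.copy();k2[k]=abs(r)<7;x,y=X[k2][:,0],X[k2][:,1];f=np.polyfit(y,x,1)
    print('rail x=%.4f*y+%.2f'%tuple(f),'yaw deg',np.degrees(np.arctan(-f[0])).round(2),'z med',np.median(X[k2][:,2]).round(1),'y',y.min().round(1),y.max().round(1),k2.sum())
    red=k2&(c[:,1]<80)&(c[:,0]<80)
    if red.sum(): print('red',red.sum(),X[red].mean(0).round(1),'y',X[red][:,1].min().round(1),X[red][:,1].max().round(1))
    return f
if __name__=='__main__':
    C=cam('wrist');p,d=read_camera('wrist');s=sense();print(s['ee_pos'])
    rail(p,d,C,(325,45,375,290))
    v,u=np.mgrid[150:330,215:310];uv=np.c_[u.ravel(),v.ravel()];dd=d[uv[:,1],uv[:,0]];m=dd>0
    X=deproj(C,uv[m],dd[m])
    t=(X[:,2]>258)&(X[:,0]>440)&(abs(X[:,0]-462)<10);print('tab',t.sum(),X[t].mean(0),X[t].min(0),X[t].max(0))
    b=(X[:,2]<165)&(X[:,2]>135);print('box',cv2.minAreaRect(X[b][:,:2].astype(np.float32)),X[b][:,2].max(),np.median(X[b][:,2]))
    l=(X[:,2]>195)&(X[:,2]<235);print('hook',X[l].min(0),X[l].max(0))
E
python3 rail.py
```

```text
[ 4.61779293e+02 -3.69650485e-02  4.10209696e+02]
rail x=-0.0675*y+516.83 yaw deg 3.86 z med 180.2 y -37.8 105.2 3371
red 1055 [512.8  55.3 180.7] y 37.2 72.1
tab 4597 [462.41223645   6.69776441 280.9002747 ] [452.00352695 -13.14232125 258.02593699] [471.99815211  17.33472741 312.26989794]
box ((462.80010986328125, 0.35756683349609375), (60.1351432800293, 50.47960662841797), 3.943498134613037) 163.77752294714423 148.33477644733856
hook [447.98993776  -1.08010379 195.0498527 ] [474.29438416  11.75115476 234.98221806]
```

{"method": "servo_tool", "body": {"motion": [0,0,0,0,0,0.5,255,0,0,0,0,0,0.6,255,0,0,0,0,0,0.6,255,0,0,0,0,0,0.5,255,0,0,0,0,0,0,255]}}

```text
t: 11.55
ee_pos: [517.7, 4.0, 410.1]
tcp_rot: [-1.571, 0.0, -1.498]
wrist_force: [0.6, 0.8, -1.5]
finger_gap: 9.4
```

```bash
python3 - <<'E'
from rail import *
C=cam('wrist');p,d=read_camera('wrist');s=sense();print(s['ee_pos'],s['wrist_force'])
cv2.imwrite('pics/w2.png',p)
rail(p,d,C,(200,20,330,220))
E
```

```text
[517.05442145   3.97092112 409.92563232] [ 0.82745368  0.15232574 -1.41035314]
rail x=-0.0674*y+517.23 yaw deg 3.85 z med 180.2 y -1.2 105.3 2977
red 1077 [513.4  55.5 180.6] y 38.2 71.9
```

View pics/w2.png

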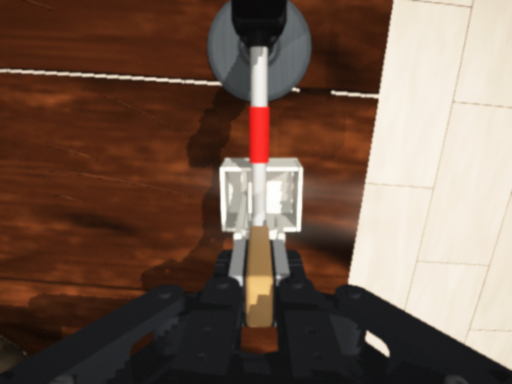

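{"method": "servo_tool", "body": {"motion": [0,0,0,0,0.5,0,255,0,0,0,0,0.5,0,255,0,0,0,0,0.4,0,255,0,0,0,0,0.15,0,255,0,0,0,0,0,0,255]}}

```text
t: 12.22
ee_pos: [516.5, 3.9, 371.0]
tcp_rot: [-1.572, 0.0, -1.498]
wrist_force: [0.5, -0.4, -1.1]
finger_gap: 9.0
```

{"method": "servo_tool", "body": {"motion": [0,0,0,0,0.08,0,255,0,0,0,0,0,0,255]}}

```text
t: 12.48
ee_pos: [516.8, 3.9, 369.7]
tcp_rot: [-1.57, -0.0, -1.498]
wrist_force: [-0.9, -0.4, -1.6]
finger_gap: 9.3
```

{"method": "servo_tool", "body": {"motion": [0,0,0,0,0.06,0,255,0,0,0,0,0,0,255]}}

```text
t: 12.72
ee_pos: [516.7, 3.9, 368.0]
tcp_rot: [-1.57, -0.0, -1.498]
wrist_force: [0.3, 0.5, -1.8]
finger_gap: 9.1
```

{"method": "servo_tool", "body": {"motion": [0,0,0,0,0.04,0,255,0,0,0,0,0,0,255]}}

```text
t: 12.98
ee_pos: [516.9, 3.9, 367.6]
tcp_rot: [-1.569, -0.0, -1.498]
wrist_force: [0.2, -0.2, 1.7]
finger_gap: 9.2
```

{"method": "servo_tool", "body": {"motion": [0,0,0,-0.3,0,0,255,0,0,0,-0.35,0,0,255,0,0,0,-0.35,0,0,255,0,0,0,-0.35,0,0,255,0,0,0,-0.25,0,0,255]}}

```text
t: 13.6
ee_pos: [514.0, 44.4, 367.5]
tcp_rot: [-1.569, -0.001, -1.497]
wrist_force: [1.1, -2.3, 2.8]
finger_gap: 9.2
```

```bash
python3 - <<'E'
from rail import *
C=cam('wrist');p,d=read_camera('wrist');s=sense();print(s['ee_pos'],s['wrist_force'],s['tcp_rot'])
cv2.imwrite('pics/w3.png',p)
E
```

```text
[513.94341569  44.9418675  367.45059029] [ 2.42053815 -0.49871272  2.82094841] [-1.56921084e+00  6.79003008e-04 -1.49717108e+00]
```

View pics/w3.png

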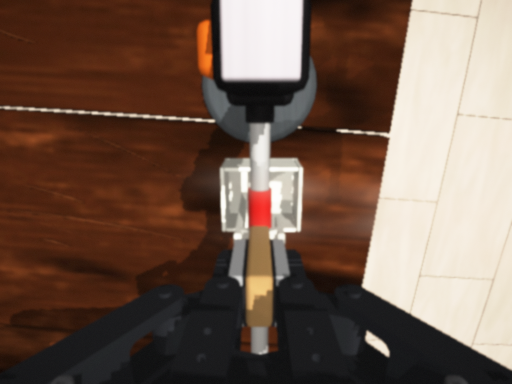

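{"method": "servo_tool", "body": {"motion": [0,0,0,-0.2,0,0,255,0,0,0,-0.2,0,0,255,0,0,0,0,0,0,255]}}

```text
t: 14.02
ee_pos: [513.3, 54.2, 367.4]
tcp_rot: [-1.569, 0.001, -1.498]
wrist_force: [1.9, -0.1, 4.7]
finger_gap: 9.6
```

```bash
python3 - <<'E'
from rail import *
s=sense();print(s['ee_pos'],s['wrist_force'])
for n,b in(('wrist',(200,110,320,380)),('side',(225,130,285,220))):
    C=cam(n);p,d=read_camera(n);x0,y0,x1,y1=b
    cv2.imwrite(f'pics/{n}4.png',cv2.resize(p[y0:y1,x0:x1],None,fx=6 if n=='side' else 2,fy=6 if n=='side' else 2,interpolation=cv2.INTER_CUBIC))
    v,u=np.mgrid[y0:y1,x0:x1];uv=np.c_[u.ravel(),v.ravel()];c=p[uv[:,1],uv[:,0]].astype(int)
    k=(c[:,2]>110)&(c[:,1]<70)&(c[:,0]<70);dd=d[uv[:,1],uv[:,0]];k&=dd>0
    X=deproj(C,uv[k],dd[k]);k2=(X[:,2]>165)&(X[:,2]<195);X=X[k2]
    print(n,len(X));
    if len(X):print(np.sort(X[:,1]).round()[::max(1,len(X)//12)])
E
```

```text
[513.27595193  54.20382271 367.43328657] [ 1.93647613 -0.09187074  4.69554578]
wrist 263
[63. 65. 66. 67. 67. 68. 68. 69. 69. 70. 70. 71. 72.]
side 0
```

View pics/wrist4.png

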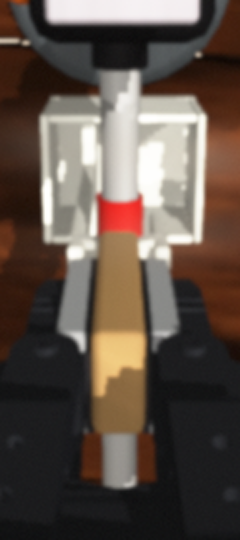

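View pics/side4.png

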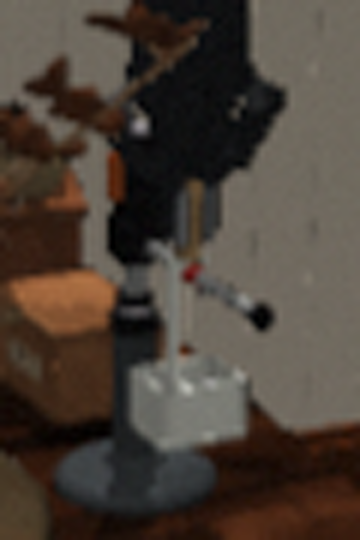

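{"method": "servo_tool", "body": {"motion": [0,0,0,0,0,0,215,0,0,0,0,0,0,190,0,0,0,0,0,0,150,0,0,0,0,0,0,100,0,0,0,0,-0.3,0,50]}}

```text
t: 14.75
ee_pos: [512.5, 53.8, 373.7]
tcp_rot: [-1.573, 0.0, -1.498]
wrist_force: [-0.4, -0.1, 0.8]
finger_gap: 68.0
```

{"method": "servo_tool", "body": {"motion": [0,0,0,0,-0.8,0,0,0,0,0,0,-1,0,0,0,0,0,0,-1,0,0,0,0,0,0,-1,0,0]}}

```text
t: 15.25
ee_pos: [512.9, 53.8, 471.0]
tcp_rot: [-1.57, -0.0, -1.498]
wrist_force: [-0.0, -0.0, 0.8]
finger_gap: 85.5
```

```bash
python3 - <<'E'
from rail import *
s=sense();print(s['ee_pos'],s['wrist_force'],s['finger_gap'],s['t'])
for n in('wrist','side','top'):
    C=cam(n);p,d=read_camera(n);cv2.imwrite(f'pics/{n}5.png',p)
    x0,y0,x1,y1={'side':(225,130,285,220),'top':(180,130,280,200)}.get(n,(0,0,512,384))
    if n!='wrist': cv2.imwrite(f'pics/{n}5.png',cv2.resize(p[y0:y1,x0:x1],None,fx=6,fy=6,interpolation=cv2.INTER_CUBIC))
    v,u=np.mgrid[y0:y1,x0:x1];uv=np.c_[u.ravel(),v.ravel()];c=p[uv[:,1],uv[:,0]].astype(int)
    k=(c[:,2]>110)&(c[:,1]<70)&(c[:,0]<70);dd=d[uv[:,1],uv[:,0]];k&=dd>0
    X=deproj(C,uv[k],dd[k]);X=X[(X[:,2]>165)&(X[:,2]<195)&(X[:,0]>480)]
    print(n,len(X));
    if len(X):print(np.histogram(X[:,1],bins=range(34,80,4)))
E
```

```text
[512.91121639  53.78929749 470.9536898 ] [-0.0043451  -0.0375675   0.80313727] 85.46150749320263 15.25
wrist 49
(array([ 0,  0,  0,  0,  0,  0,  0,  2, 39,  8,  0]), array([34, 38, 42, 46, 50, 54, 58, 62, 66, 70, 74, 78]))
side 2
(array([0, 0, 2, 0, 0, 0, 0, 0, 0, 0, 0]), array([34, 38, 42, 46, 50, 54, 58, 62, 66, 70, 74, 78]))
top 4
(array([0, 0, 0, 0, 0, 0, 0, 0, 0, 0, 0]), array([34, 38, 42, 46, 50, 54, 58, 62, 66, 70, 74, 78]))
```

View pics/wrist5.png

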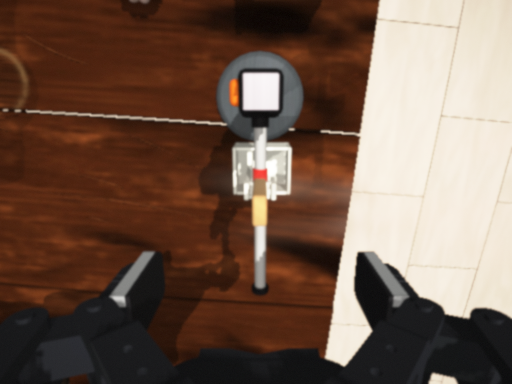

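View pics/side5.png

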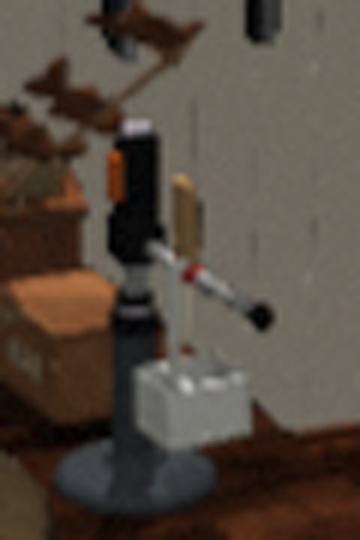

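```bash
python3 - <<'E'
from h import *
C=cam('wrist');p,d=read_camera('wrist')
v,u=np.mgrid[40:240,200:320];uv=np.c_[u.ravel(),v.ravel()];dd=d[uv[:,1],uv[:,0]];m=dd>0
uv=uv[m];X=deproj(C,uv,dd[m]);c=p[uv[:,1],uv[:,0]].astype(int)
k=(X[:,2]>246)&(X[:,2]<256);print('grip top',k.sum(),X[k].mean(0),X[k].min(0),X[k].max(0),cv2.minAreaRect(X[k][:,:2].astype(np.float32)))
o=(c[:,2]>180)&(c[:,0]<60)&(X[:,2]>190);print('button',o.sum(),X[o].mean(0),X[o].min(0),X[o].max(0))
t=(X[:,2]>225)&(X[:,1]<75);print('tab top',t.sum(),X[t].mean(0),X[t].min(0),X[t].max(0))
print(atz(C,[(261,92)],251))
from plan import rows
E
```

```text
grip top 1896 [507.93929049 129.97675987 250.33065546] [495.05612799 116.76790135 246.00047355] [520.92924348 142.56350964 253.79081292] ((508.08721923828125, 129.7545623779297), (25.293880462646484, 24.820119857788086), 4.018379211425781)
button 174 [491.9777496  128.71521555 235.21469544] [489.5575611  121.72959078 233.1836493 ] [494.53908656 136.51767367 237.39739423]
tab top 498 [510.14597713  55.94577082 234.5882129 ] [504.81403003  43.9393017  225.34191549] [515.61624317  65.86893492 237.04804545]
[[509.83401469 129.685333   251.        ]]
```

```bash
python3 -c "
from plan import *
rows([(507.5,129.7,455,4),(507.5,129.7,372,4)],0)"
```

```text
[0, 0.001, 0, -1, 0.2, 0, 0, 0, 0.001, 0, -1, 0.19, 0, 0, 0, 0.001, 0, -1, 0.2, -0, 0, 0, 0, 0, -0.04, 0, -0, 0, 0, 0, 0, -0, 1, -0, 0]
[0, 0, 0, -0, 1, -0, 0, 0, 0, 0, -0, 1, -0, 0, 0, 0, 0, -0, 0.32, -0, 0]
end [507.5 129.6 372.1] 4.01 8 rows
```

{"method": "servo_tool", "body": {"motion": [0,0,0,-1,0.2,0,0,0,0,0,-1,0.2,0,0,0,0,0,-1,0.2,0,0,0,0,0,-0.04,0,0,0,0,0,0,0,1,0,0]}}

```text
t: 16.08
ee_pos: [508.0, 129.5, 430.5]
tcp_rot: [-1.567, -0.001, -1.497]
wrist_force: [0.7, -0.3, 0.6]
finger_gap: 85.6
```

{"method": "servo_tool", "body": {"motion": [0,0,0,0,1,0,0,0,0,0,0,1,0,0,0,0,0,0,0.32,0,0,0,0,0,0,0,0,60]}}

```text
t: 16.58
ee_pos: [507.3, 129.1, 370.8]
tcp_rot: [-1.572, -0.0, -1.498]
wrist_force: [1.3, -0.3, 1.0]
finger_gap: 69.7
```

```bash
python3 - <<'E'
from h import *
s=sense();print(s['ee_pos'],s['tcp_rot'],s['wrist_force'],s['finger_gap'],s['t'])
for n in('wrist','side'):
    p,d=read_camera(n);
    if n=='side': p=cv2.resize(p[110:230,215:295],None,fx=5,fy=5,interpolation=cv2.INTER_CUBIC)
    cv2.imwrite(f'pics/{n}6.png',p)
E
```

```text
[507.31511582 129.12828638 370.78200378] [-1.57249944e+00 -2.92075655e-04 -1.49830726e+00] [ 1.31016692 -0.32906377  0.99300907] 69.71412879601058 16.575
```

View pics/wrist6.png

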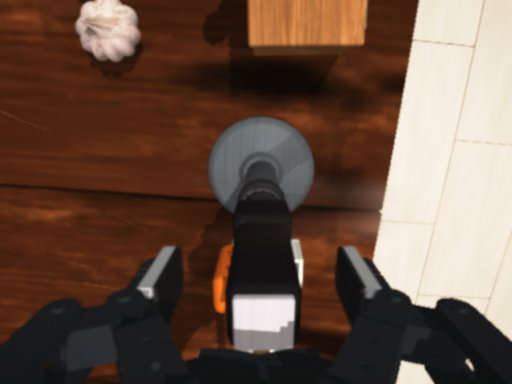

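View pics/side6.png

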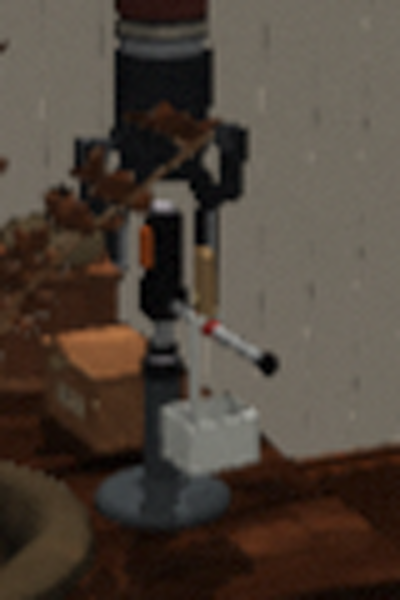

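Aligned: handgrip (265) between the pads (170–350, midpoint 260). Close with a firm squeeze.

{"method": "servo_tool", "body": {"motion": [0,0,0,0,0,0,255,0,0,0,0,0,0,255,0,0,0,0,0,0,255,0,0,0,0,0,0,255,0,0,0,0,0,0,255], "squeeze": 90}}

```text
t: 17.3
ee_pos: [507.9, 129.7, 372.7]
tcp_rot: [-1.569, 0.0, -1.498]
wrist_force: [0.3, 0.1, 6.0]
finger_gap: 24.7
```

{"method": "servo_tool", "body": {"motion": [0,0,0,0,-0.2,0,255,0,0,0,0,-0.2,0,255,0,0,0,0,0,0,255]}}

```text
t: 17.68
ee_pos: [507.8, 129.6, 380.8]
tcp_rot: [-1.569, 0.0, -1.498]
wrist_force: [4.0, 0.6, -3.7]
finger_gap: 25.2
```

```bash
python3 - <<'E'
from h import *
s=sense();print(s['ee_pos'],s['tcp_rot'],s['wrist_force'],s['finger_gap'],s['t'])
for n in('wrist','side'):
    p,d=read_camera(n);
    if n=='side': p=cv2.resize(p[110:230,215:295],None,fx=5,fy=5,interpolation=cv2.INTER_CUBIC)
    cv2.imwrite(f'pics/{n}7.png',p)
E
```

```text
[507.78324832 129.62076715 380.7745792 ] [-1.56914871e+00  1.84746309e-04 -1.49782509e+00] [ 3.95380891  0.64803626 -3.72941919] 25.163989578159125 17.675
```

View pics/wrist7.png

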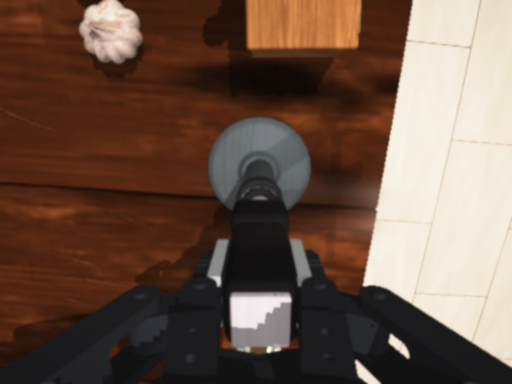

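View pics/side7.png

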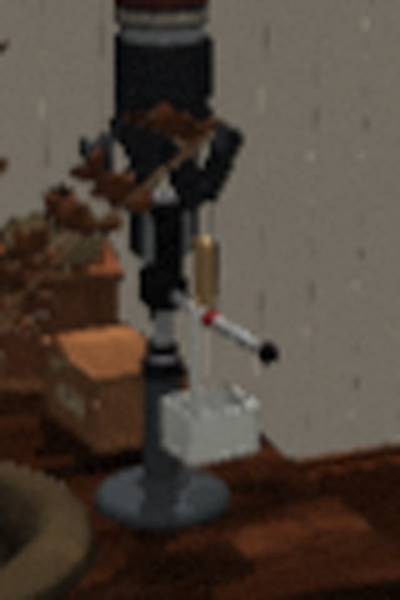

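{"method": "servo_tool", "body": {"motion": [0,0,0,0,-0.3,0,255,0,0,0,0,-0.3,0,255,0,0,0,0,-0.3,0,255,0,0,0,0,-0.3,0,255,0,0,0,0,-0.2,0,255]}}

```text
t: 18.4
ee_pos: [507.8, 129.6, 415.4]
tcp_rot: [-1.569, 0.0, -1.498]
wrist_force: [6.5, 1.4, -5.1]
finger_gap: 25.3
```

{"method": "servo_tool", "body": {"motion": [0,0,0,0,-0.2,0,255,0,0,0,0,-0.2,0,255,0,0,0,0,-0.3,0,255,0,0,0,0,-0.3,0,255,0,0,0,0,-0.3,0,255]}}

```text
t: 19.02
ee_pos: [507.8, 129.6, 445.8]
tcp_rot: [-1.57, 0.0, -1.498]
wrist_force: [8.2, 1.1, -11.4]
finger_gap: 25.0
```

{"method": "servo_tool", "body": {"motion": [0,0,0,0,-0.2,0,255,0,0,0,0,-0.2,0,255,0,0,0,0,-0.1,0,255,0,0,0,0,0,0,255]}}

```text
t: 19.52
ee_pos: [507.8, 129.6, 458.5]
tcp_rot: [-1.57, 0.0, -1.498]
wrist_force: [7.3, 0.3, -10.3]
finger_gap: 25.1
```

{"method": "servo_tool", "body": {"motion": [0,0,0,0,-0.15,0,255,0,0,0,0,-0.15,0,255,0,0,0,0,-0.1,0,255,0,0,0,0,0,0,255]}}

```text
t: 20.02
ee_pos: [507.9, 129.6, 468.4]
tcp_rot: [-1.571, 0.0, -1.498]
wrist_force: [7.6, 1.0, -10.0]
finger_gap: 25.0
```

{"method": "servo_tool", "body": {"motion": [0,0,0,0,-0.08,0,255,0,0,0,0,-0.06,0,255,0,0,0,0,0,0,255]}}

```text
t: 20.4
ee_pos: [507.9, 129.6, 471.6]
tcp_rot: [-1.571, 0.0, -1.498]
wrist_force: [7.7, 1.1, -10.8]
finger_gap: 25.2
```

```bash
python3 - <<'E'
from h import *
s=sense();print(s['ee_pos'],s['wrist_force'],s['finger_gap'],s['t'])
for n,b in(('top',(190,130,290,185)),('side',(215,90,295,210))):
    C=cam(n);p,d=read_camera(n);x0,y0,x1,y1=b
    cv2.imwrite(f'pics/{n}8.png',cv2.resize(p[y0:y1,x0:x1],None,fx=5,fy=5,interpolation=cv2.INTER_CUBIC))
    v,u=np.mgrid[y0:y1,x0:x1];uv=np.c_[u.ravel(),v.ravel()];dd=d[uv[:,1],uv[:,0]];m=dd>0;X=deproj(C,uv[m],dd[m])
    k=(X[:,1]<35)&(X[:,1]>-45)&(abs(X[:,0]-518)<10)&(X[:,2]>150)&(X[:,2]<330)
    print(n,k.sum(),np.percentile(X[k][:,2],[10,50,90]) if k.sum() else '')
    r=pinpoint(n,'rail_end')
    if r: print(r[0]['xy'],r[0]['score'],C and proj(C,[518,-44,275]))
E
```

```text
[507.8621755  129.61641282 471.58838529] [  7.68099405   1.10848562 -10.78144797] 25.23503813632213 20.4
top 133 [271.50423461 276.79401693 279.66223466]
[261.7, 156.2] 0.67 [[264.309336   157.42039307]]
side 97 [174.17147936 202.71762119 280.72865588]
[268.2, 151.3] 0.61 [[268.36269586 155.89802722]]
```

View pics/side8.png

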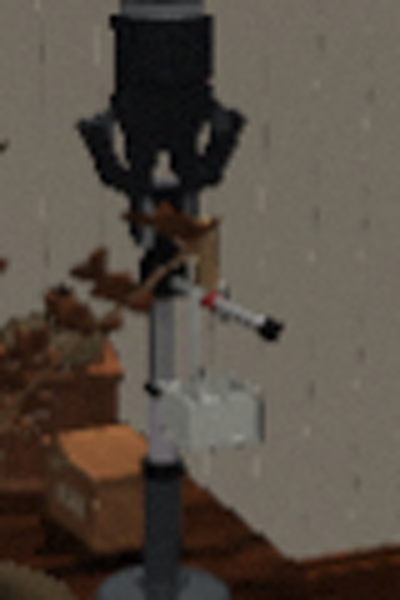

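{"method": "servo_tool", "body": {"motion": [0,0,0,0,-0.06,0,255,0,0,0,0,0,0,255]}}

```text
t: 20.85
ee_pos: [507.9, 129.6, 472.9]
tcp_rot: [-1.571, 0.0, -1.498]
wrist_force: [7.9, 2.4, -11.6]
finger_gap: 24.9
```

{"method": "servo_tool", "body": {"motion": [0,0,0,0,-0.06,0,255,0,0,0,0,0,0,255]}}

```text
t: 21.1
ee_pos: [507.9, 129.6, 472.9]
tcp_rot: [-1.571, 0.0, -1.498]
wrist_force: [9.2, 1.1, -16.4]
finger_gap: 25.0
```

{"method": "servo_tool", "body": {"motion": [0,0,0,0,-0.06,0,255,0,0,0,0,0,0,255]}}

```text
t: 21.35
ee_pos: [508.0, 129.6, 473.0]
tcp_rot: [-1.572, 0.0, -1.498]
wrist_force: [10.4, 2.1, -20.3]
finger_gap: 25.0
```

{"method": "servo_tool", "body": {"motion": [0,0,0,0,0,0,255,0,0,0,0,0,0,255,0,0,0,0,0,0,255]}}

```text
t: 21.72
ee_pos: [508.0, 129.6, 473.0]
tcp_rot: [-1.572, 0.0, -1.498]
wrist_force: [11.5, 2.5, -20.3]
finger_gap: 24.8
```

```bash
python3 - <<'E'
from h import *
s=sense();print(s['ee_pos'],s['wrist_force'],s['finger_gap'],s['t'])
for n,b in(('top',(190,130,290,185)),('wrist',(150,150,400,384)),('side',(235,120,285,190))):
    C=cam(n);p,d=read_camera(n);x0,y0,x1,y1=b
    f=10 if n=='side' else 3
    cv2.imwrite(f'pics/{n}9.png',cv2.resize(p[y0:y1,x0:x1],None,fx=f,fy=f,interpolation=cv2.INTER_CUBIC)[:600,:800])
    if n!='wrist':
        v,u=np.mgrid[y0:y1,x0:x1];uv=np.c_[u.ravel(),v.ravel()];dd=d[uv[:,1],uv[:,0]];m=dd>0;X=deproj(C,uv[m],dd[m])
        c=p[uv[m][:,1],uv[m][:,0]].astype(int)
        k=(X[:,1]<35)&(X[:,1]>-35)&(abs(X[:,0]-518)<10)&(X[:,2]>240)&(X[:,2]<330)
        print(n,k.sum(),np.percentile(X[k][:,2],[10,50,90]))
        red=(c[:,2]>100)&(c[:,1]<65)&(c[:,0]<65)&(X[:,2]>255)&(X[:,2]<300);print('red',X[red].round())
E
```

```text
[507.96164866 129.5762662  472.9634331 ] [ 11.54688152   2.49821806 -20.29473331] 24.835749306767955 21.725
top 100 [275.42020869 278.09813586 281.06257634]
red [[513.  43. 280.]
 [510.  67. 282.]
 [511.  43. 280.]
 [508.  67. 278.]]
side 28 [276.95393712 280.27968128 283.04469919]
red [[512.  42. 283.]
 [515.  39. 283.]
 [510.  46. 278.]
 [512.  41. 279.]]
```

View pics/side9.png

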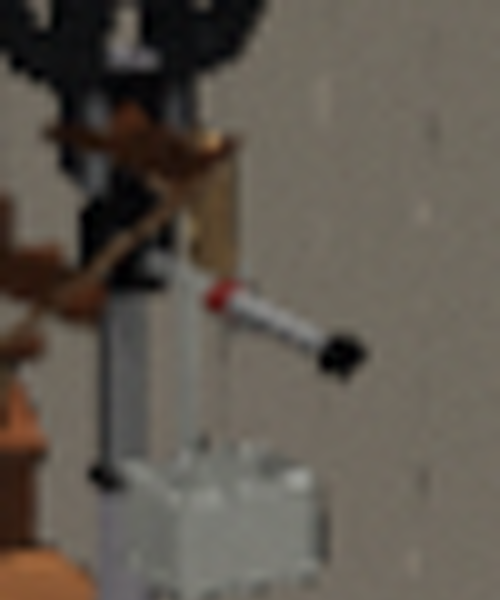

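View pics/top9.png

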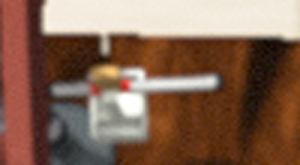

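```bash
python3 -c "
from workcell import *
print(hand_in()); s=sense(); print(s['t'],s['ee_pos'],s['wrist_force'],s['finger_gap'])"
```

```text
the job is handed in; nothing more can be done
None
the job is handed in; nothing more can be done
```

The task is done and I handed it in; the simulator gave no verdict. I hooked the caddy onto the rail between the red band and the free end. I then slid it about 51 mm under light downward contact onto the band and let go. After that I gripped the handgrip across its button with 90 N, pulled the rail up to the second stop, and finished still holding it there.

**Last checks (clock about 22 s of 67 s):**
- **Rail height:** the top of the rail rose from about 180 to about 278–280 mm, which matches the 100 mm rise. At the end the pull climbed steeply from 11 to 20 N while the tool stopped rising (473 mm).
- **Caddy:** it hangs on the band, and the top camera shows red on both sides of the hook (y ≈ 43 and 67 mm). Its tab read about 3 mm off the rail line at the top when first hung, a tilt of roughly 3°.
- **Button:** the finger gap reads 25 mm against the 27 mm expected. The gripper also read low on the 10 mm tab (9.3 mm). I took the button as fully in because the catch released and the mast came up; I could not see the button itself.
- **Forces:** there is a steady sideways force of about 11 N at the wrist, well below the limits.
- **Bystanders:** I never went near the garlic, jar, tin or cup, but I did not re-measure them at the end.

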